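# Set the lathe's speed selector to step five and press start

## Task

On the lathe's operator console, push the handle of the speed selector round with a fingertip, counting the clicks, until its pointer stands at speed step five (the fifth click clockwise from the off dot), then press the round start button fully in and let it come out again. Only push the handle from one side at a time, never grip it between the fingers, and leave the red mushroom-head emergency stop and the loose things on the bench alone.

Things in the scene. Friction and masses are not known exactly. Their poses are not given: they have to be found in the camera images.
- console: The lathe's operator console, fixed on the bench: white wedge 230 mm deep (x), 400 wide (y), 70 high at the front edge, 132 at the rear, with an aluminium face sloping at 15 degrees towards its front (own -x, the operator's and robot's side). Origin: centre of the underside; x to the rear, y to the operator's left, z up. At the face's rear edge: a flush display and two pilot lamps up to 16 mm high.
- dial_center (a point): On the selector's turning axis, on top of its light square dial plate (104 mm, 3 mm thick). Frame fixed to the sloping face: z along the axis, outwards, x up the slope, y to the operator's left. Black hub disc (diameter 50) 0 to 10 mm above this point; on it the handle, a black upright bar 10 to 36 mm above this point, 16 mm thick, through the axis: nose to 37 mm, blunt tail to 34 mm.
- off_mark (a point): The off dot on the dial plate, 42 mm from the axis, 105 degrees from dial_center's x towards its y. Clockwise from it, every 30 degrees, 38 to 50 mm from the axis, follow seven dark strokes, each a little longer than the last: speed steps 1 to 7. Step k lies at 105 - 30 k degrees; step 5 at -45 degrees (to the rear right).
- selector (a joint): Selector angle in rad: 0 = nose at the off dot, growing clockwise (seen from above), 0.524 a step, 2.618 at step 5, stops at 0 and 3.67 (step 7). Starts at step 0 to 3. A sprung detent holds each step: about 4 N at 26 mm from the axis starts it out of the notch, fading to nil half-way; from there it snaps by itself to the next step, up to 15 degrees ahead of the finger. Stays where left.
- pointer_tip (a point): Tip of the handle's narrowed nose at the bar's top edge, 37 mm from the axis, 36 mm above the dial plate; x points out along the nose, z along the axis, outwards. A white line on top of the bar's nose half shows where it points. The bar's flanks are parallel (8 mm either side of the middle) out to 24 mm from the axis, then taper to the tip.
- handle_left: Left half of the handle bar with its left flank (left as seen from the axis out along the nose); pushing it near the nose turns the selector clockwise. Origin on the axis, 5 mm below dial_center; axes as pointer_tip.
- handle_right: Right half of the handle bar with its right flank, likewise; pushing it near the nose turns the selector counter-clockwise. Pushing both flanks with the fingers at the same time counts as gripping.
- start_top (a point): Centre of the top of the start button: plain black, round, 34 mm in diameter, in an aluminium collar 50 mm in diameter near the front right of the face; z square to the face, outwards. The collar stands 12 mm and the button 18 mm above the face. Nothing else stands within 40 mm of the collar.
- start (a joint): Travel of the start button in m: 0 out, 0.006 fully in, square to the face; 1.5 N to begin, 5 N at full travel; springs back when let go.
- estop_top (a point): Centre of the top of the emergency stop: red mushroom head 40 mm in diameter on a yellow disc of 60 mm, at the rear right of the face, its top 40 mm above the face, 109 mm from the start button. Not to be pressed.
- estop (a joint): Travel of the emergency stop in m: 0 out, 0.006 fully in; springs back.
- bushing: Loose stepped steel turned part standing on the bench left of the console, 48 mm in diameter, 58 mm high; origin: centre of its underside. Bystander.
- oiler: Loose white plastic oil bottle with a black cap standing on the bench right of the console, 52 mm in diameter, 130 mm high; origin: centre of its underside. Bystander.
- chuck_key: Loose steel T-shaped chuck key lying on the bench right of the console, 120 mm long both ways, 22 mm high; origin: under the middle of its shaft. Bystander.

How it is judged:
By the outcome, as a careful person would: the job done as asked, in the order asked, and still so for the second after the job is handed in, with the robot touching nothing.
It also fails if it takes over 54 s, if anything falls off the work surface, if the arm or the gripper's body presses on something with over 40 N, if the wrist force passes 120 N, or if a joint passes its speed limit or range.

## Robot

A 6-joint arm with a two-finger parallel gripper is mounted at the origin on the work surface. World frame = base frame: x ahead of the robot, y to its left, z up, the work surface at z = 0. Lengths are in m, angles in rad, forces in N, time in s.
With the tool pointing down it reaches from about 0.25 to 0.775 m from the base axis. Payload 4 kg.
Tool frame: the origin (TCP) lies midway between the tips of the shut fingers; the grasp point (between the pads) lies 19 mm behind it (robot.grasp_offset is the distance from the TCP to the grasp point, in m); z points along the fingers, y is the direction in which the jaws open and shut (so a half turn about z gives the same grasp; the last joint's range is limited). The gripper opens to 94 mm and grips with 3 to 60 N. Pads are 16 mm wide; open, the fingers measure 119 mm over their backs; the gripper's body (75 mm by 177 mm) begins 78 mm behind the grasp point.
Start: joints at [1.117, 0.087, 1.371, -0, 1.684, -0.103], TCP at [0.189, 0.517, 0.206] pointing down, gripper open.
Joint ranges: [-3.1, 3.1], [-0.76, 2.03], [0.27, 2.55], [-1.08, 4.22], [0.17, 2.65], [-2.57, 2.57]. Speed limits (rad/s): [2.79, 2.79, 3.14, 3.14, 3.14, 3.14].

## Interface

Orientations are given as [roll, pitch, yaw] about the fixed x, y, z axes, in that order (R = Rz(yaw) Ry(pitch) Rx(roll)).
In Python, from bench import status, viewer, order, robot gives the robot as it stands. The module is installed in compiled form; this text tells all that it offers.
- The arm moves only by the tool move_arm, never from a script. Its argument "targets" is a list of rows, each a list of 3 entries, a list of its own where there are three numbers: the shift along the tool's x, y, z in mm, then the turn, a rotation vector about the tool's x, y, z in degrees, then the opening, from -1 (shut) to 1 (fully open). A call has 1 to 20 rows; each row is the pose to reach, as a shift and turn from the pose commanded when the call began, along the tool's axes at that moment; what a row does not reach only later rows make up. A row lasts 1/8 s, in which the tool goes at most 62.5 mm and 10.7 degrees, less where a joint would pass 70% of its speed; a pose out of reach is approached as far as the arm can. A call with a gripper value outside its range is refused whole. The fingers move at their own pace and stop on an object; the grip force is fixed at half the most. Time passes only in rows, so rows that repeat a pose let the fingers close. It gives the time, the measured TCP pose, the force and the opening at its end, in the units of the state.
- status.get_obs(): the state, without advancing time (a new reading comes with each control period).
- viewer.snapshot(name): name is "scene" or "top"; returns the picture (420x560x3 uint8, red, green, blue); there is no depth.
- viewer.camera_model(name): a dict with "K" (3x3 intrinsics, pixels), "D" ([k1, k2, p1, p2, k3] as OpenCV has them; the pictures are not rectified), "xyz" and "attitude" of the camera in the world. Camera axes: x right, y up, looking along -z (the intrinsics and any distortion apply to the point x, -y, -z); pixel columns grow to the right and rows downward; lengths in m; the calibration is good to about 2 mm. A picture is of the moment at which its call begins. camera_model takes no time and is no camera call.
- order.close_job(): hands the job in, once; it reports no verdict.
The state is a dict: "time": time; "joint_positions": joint angles; "qvel": joint speeds; "joint_torque": joint torques, N m; "tool_pos": TCP position; "ee_rot": TCP orientation; "wrist_force": force on the tool from outside, world axes, zero at the start; "wrist_torque": the same for the moment, N m; "width": finger opening in m.
Only numpy, scipy, OpenCV 4.12 (cv2) and the standard library are available. Lean on these libraries where they do the work, as an engineer would, in place of code of your own. Each camera call takes 0.05 s, during which the arm holds its last target. There are 200 camera calls.

## Working session

There is one attempt and no reset: what is moved stays moved. The work goes in short steps, Python scripts to look and compute and a tool call to move; the robot and the scene stay as the last step left them, time stands still between calls to the robot, and variables do not carry over. Pictures are saved under pics/ and viewed, about 8 in all and at most 12, crops included, and the job is handed in when it is done.

Besides the shell and the picture viewer there is one more tool, called after "Emit:" as name(argument=value, ...) on one line, values as JSON. move_arm: Moves the arm, as the interface text tells. Its arguments: {"type":"object","properties":{"targets":{"type":"array"}},"required":["targets"]}

```bash
mkdir -p pics
python3 - <<'E'
from bench import status, viewer
import cv2, numpy as np
for n in ("scene","top"):
    im=viewer.snapshot(n); np.save(f"pics/{n}0.npy",im)
    cv2.imwrite(f"pics/{n}0.png",im[:,:,::-1])
    m=viewer.camera_model(n); print(n,{k:np.round(np.array(v),4).tolist() for k,v in m.items()})
print({k:np.round(np.array(v),3).tolist() for k,v in status.get_obs().items()})
a,b=[cv2.imread(f"pics/{n}0.png") for n in("scene","top")]
E
```

```text
scene {'K': [[467.8715, 0.0, 283.7915], [0.0, 467.8715, 213.1473], [0.0, 0.0, 1.0]], 'D': [-0.1614, 0.0, 0.0, 0.0, 0.0], 'xyz': [0.9948, 0.373, 0.8704], 'attitude': [0.6849, -0.0032, 2.2407]}
top {'K': [[450.0828, 0.0, 293.8648], [0.0, 450.0828, 211.0085], [0.0, 0.0, 1.0]], 'D': [-0.0551, 0.0, 0.0, 0.0, 0.0], 'xyz': [0.4443, 0.0056, 1.14], 'attitude': [0.0594, -0.0053, -1.5836]}
{'time': 0.1, 'joint_positions': [1.117, 0.088, 1.372, -0.0, 1.684, -0.103], 'qvel': [0.0, -0.0, -0.003, 0.0, 0.001, -0.0], 'joint_torque': [0.002, -34.125, -30.33, 0.072, 0.03, -0.0], 'tool_pos': [0.189, 0.516, 0.204], 'ee_rot': [-3.14, -0.0, 2.791], 'wrist_force': [0.094, 0.416, -0.25], 'wrist_torque': [0.02, -0.004, -0.013], 'width': 0.094}
```

View pics/scene0.png

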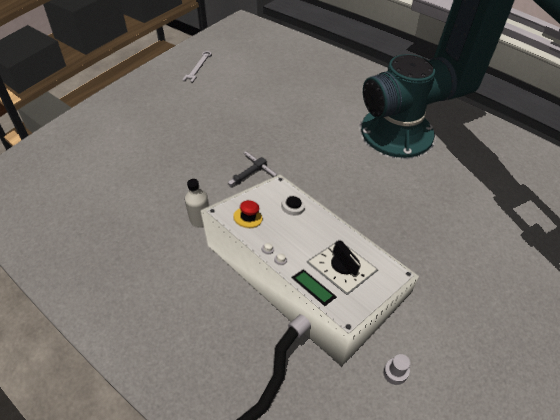

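View pics/top0.png

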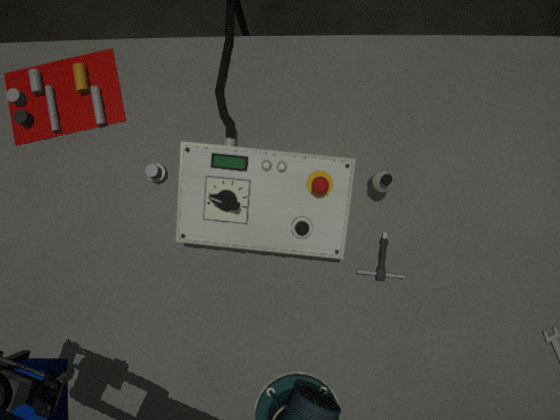

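The scene picture shows the console with the dial near (343,262), the start button at (293,204) and the e-stop at (249,210). In the top picture the dial plate is near (227,200), start at (302,228) and the e-stop at (319,185). The handle's direction needs a closer look, so I'll enlarge crops.

```bash
cat > h.py <<'E'
import numpy as np, cv2
from scipy.spatial.transform import Rotation as R
from bench import viewer, status
def cam(n):
    m=viewer.camera_model(n); return np.array(m["K"]),np.array(m["D"]),np.array(m["xyz"]),R.from_euler("xyz",m["attitude"]).as_matrix()@np.diag([1,-1,-1])
def ray(n,uv):
    K,D,c,A=cam(n); p=cv2.undistortPoints(np.array([[uv]],float),K,D)[0,0]; d=A@np.r_[p,1]; return c,d/np.linalg.norm(d)
def proj(n,P):
    K,D,c,A=cam(n); p=(np.atleast_2d(P)-c)@A; return cv2.projectPoints(p,np.zeros(3),np.zeros(3),K,D)[0][:,0]
def onplane(n,uv,p0,nrm):
    c,d=ray(n,uv); return c+d*((p0-c)@nrm)/(d@nrm)
def tri(a,b):
    (c1,d1),(c2,d2)=ray("scene",a),ray("top",b)
    s=np.linalg.lstsq(np.c_[d1,-d2],c2-c1,rcond=None)[0]; p,q=c1+s[0]*d1,c2+s[1]*d2; return (p+q)/2,np.linalg.norm(p-q)
E
python3 - <<'E'
import cv2, numpy as np
a,b=[cv2.imread(f"pics/{n}0.png") for n in("scene","top")]
f=lambda i,x,y,w,h,k:cv2.resize(i[y:y+h,x:x+w],None,fx=k,fy=k,interpolation=cv2.INTER_CUBIC)
im=np.hstack([f(a,300,225,80,75,5),f(b,197,165,66,75,5)[:, :]]) 
im=np.hstack([f(a,300,225,80,75,5),f(b,192,165,80,75,5)])
im2=cv2.resize(b[135:265,170:365],None,fx=4,fy=4,interpolation=cv2.INTER_CUBIC)
cv2.imwrite("pics/c1.png",im);cv2.imwrite("pics/c2.png",im2)
E
```

```text
(no output)
```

View pics/c1.png

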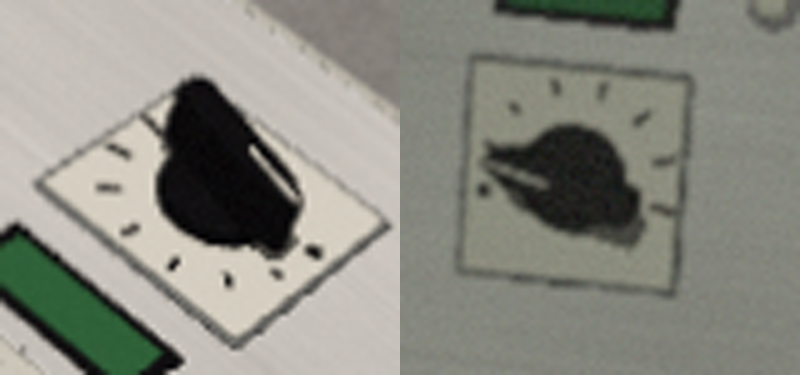

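View pics/c2.png

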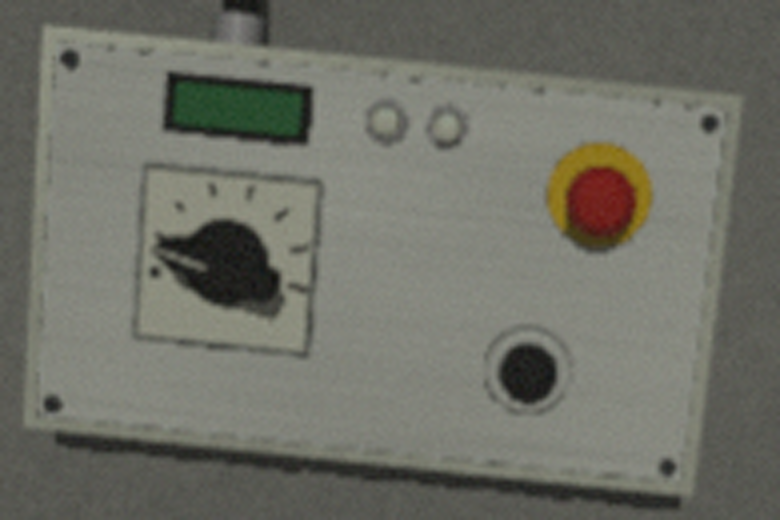

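Crops: in the top view the white line runs left from the hub, near the off dot at crop (484,190), with six strokes visible and step 1 hidden under the nose. The scene crop shows the dot at (314,251) and all seven strokes. Next I'll compute the dial frame and the nose angle.

```bash
cat > fit.py <<'E'
from h import *
from scipy.optimize import least_squares
S=lambda x,y:(300+(x+.5)/5-.5,225+(y+.5)/5-.5); T=lambda x,y:(192+(x-400+.5)/5-.5,165+(y+.5)/5-.5)
L=52; a=np.radians(105)
# dial frame points (x up slope, y left)
dp={"RL":(L,L),"RR":(L,-L),"FR":(-L,-L),"FL":(-L,L),"off":(42*np.cos(a),42*np.sin(a))}
dp={k:np.array([*v,0])/1e3 for k,v in dp.items()}
obs=[("top","RL",T(470,56)),("top","RR",T(692,77)),("top","FR",T(674,295)),("top","FL",T(458,270)),("top","off",T(484,190)),
 ("scene","RR",S(38,184)),("scene","RL",S(236,346)),("scene","FL",S(388,226)),("scene","off",S(314,251))]
F=lambda yaw:R.from_euler("xyz",[0,-np.radians(15),yaw]).as_matrix()
def res(p): return np.concatenate([proj(n,p[:3]+F(p[3])@dp[k])[0]-uv for n,k,uv in obs])
s=least_squares(res,[.47,.15,.1,0]); DC=s.x[:3]; Fm=F(s.x[3]); yaw=s.x[3]
E
python3 - <<'E'
from fit import *
print("dial",DC.round(4),"yaw",np.degrees(yaw).round(2)); print(s.fun.reshape(-1,2).round(1).tolist())
for n,e in(("top",[T(494,158),T(547,187)]),("scene",[S(298,200),S(252,148)])):
    q=[Fm.T@(onplane(n,u,DC+.036*Fm[:,2],Fm[:,2])-DC)*1e3 for u in e]; d=q[0]-q[1]
    print(n,np.round(q,1).tolist(),"line angle",np.degrees(np.arctan2(d[1],d[0])).round(1))
I={n:np.load(f"pics/{n}0.npy") for n in("scene","top")}
def blob(n,mask,seed):
    k,l,st,c=cv2.connectedComponentsWithStats(mask.astype(np.uint8)); i=l[seed[1],seed[0]]; print(n,st[i],c[i].round(2),i); return c[i]
def dark(n): return I[n].max(2)<60
def red(n): g=I[n].astype(int); return (g[...,0]>90)&(g[...,1]<60)
P,e=tri(blob("scene",dark("scene"),(293,202)),blob("top",dark("top"),(302,228)))
print("start",P.round(4),e.round(4), "dialframe",(Fm.T@(P-DC)*1e3).round(1))
P,e=tri(blob("scene",red("scene"),(249,208)),blob("top",red("top"),(320,186)))
print("estop",P.round(4),e.round(4), "dialframe",(Fm.T@(P-DC)*1e3).round(1))
E
```

```text
dial [0.5333 0.1563 0.1021] yaw -6.48
[[-0.6, -0.2], [-0.0, 0.1], [0.1, 0.5], [-0.9, 1.0], [-0.2, 0.3], [-1.6, -0.3], [-0.1, 0.6], [0.6, -0.5], [-0.9, 0.5]]
top [[12.2, 29.6, 36.0], [1.5, 5.0, 36.0]] line angle 66.4
scene [[6.7, 34.2, 36.0], [-0.6, 6.2, 36.0]] line angle 75.5
scene [286 196  15  12 137] [293.43 201.91] 181
top [295 221  14  15 152] [301.69 228.01] 29
start [ 0.4659 -0.0174  0.1044] 0.0018 dialframe [ -45.2 -180.3   14.5]
scene [240 201  19  13 193] [249.07 207.06] 1
top [312 177  17  15 192] [319.93 183.93] 2
estop [ 0.562  -0.058   0.1468] 0.0026 dialframe [  62.4 -209.7   29.5]
```

The nose is at step 1 (about 75°), so four clicks clockwise are needed. I'll push with the shut fingers square to the face, rotating about the dial axis. First I'll work out the approach pose.

```bash
python3 - >> h.py <<E
from fit import *
print(f"DC=np.array({DC.round(4).tolist()}); YAW={yaw:.4f}; FM=R.from_euler('xyz',[0,-np.radians(15),YAW]).as_matrix()")
E
cat >> h.py <<'E'
def goal(th,r,gap,h):
    "tool pose: shut fingers beside left flank of nose at th deg, dial frame mm"
    Z=R.from_euler("z",th,degrees=True); p=DC+FM@Z.apply([r,16+gap,h])/1e3
    A=FM@(Z*R.from_euler("z",90,degrees=True)*R.from_euler("x",180,degrees=True)).as_matrix(); return p,A
def delta(*goals):
    o=status.get_obs(); P=np.array(o["tool_pos"]); Q=R.from_euler("xyz",o["ee_rot"]).as_matrix()
    print("t",round(o["time"],2),"pos",P.round(4),"F",np.round(o["wrist_force"],1),"w",round(o["width"],3))
    for p,A in goals: print("shift",(Q.T@(p-P)*1e3).round(1).tolist(),"rv",np.degrees(R.from_matrix(Q.T@A).as_rotvec()).round(1).tolist())
def dframe():
    o=status.get_obs(); q=FM.T@(np.array(o["tool_pos"])-DC)*1e3; f=FM.T@np.array(o["wrist_force"]); print("tcp in dial frame",q.round(1),"F dial",f.round(1))
E
python3 -c "
from h import *
delta(goal(75,24,20,80))"
```

```text
t 0.1 pos [0.1888 0.5161 0.2044] F [ 0.1  0.4 -0.3] w 0.094
shift [-392.5, -199.2, 32.8] rv [-3.8, -14.5, 1.4]
```

Emit:
move_arm(targets=[[[-200, -100, -10], [-4, -14.5, 1.5], -1], [[-200, -100, -10], [-4, -14.5, 1.5], -1], [[-200, -100, -10], [-4, -14.5, 1.5], -1], [[-200, -100, -10], [-4, -14.5, 1.5], -1], [[-392, -199, 33], [-4, -14.5, 1.5], -1], [[-392, -199, 33], [-4, -14.5, 1.5], -1], [[-392, -199, 33], [-4, -14.5, 1.5], -1], [[-392, -199, 33], [-4, -14.5, 1.5], -1], [[-392, -199, 33], [-4, -14.5, 1.5], -1], [[-392, -199, 33], [-4, -14.5, 1.5], -1], [[-392, -199, 33], [-4, -14.5, 1.5], -1]])

```text
time: 1.48
tool_pos: [0.4882, 0.1961, 0.1729]
ee_rot: [3.066, 0.252, 2.757]
wrist_force: [-0.1, -0.0, -0.6]
width: 0.0006
```

```bash
python3 -c "
from h import *
delta(goal(75,24,20,80),goal(75,24,15,17),goal(75,24,5,17));dframe()"
```

```text
t 1.48 pos [0.4882 0.1961 0.1729] F [-0.1 -0.  -0.6] w 0.001
shift [-1.2, -1.7, 1.1] rv [0.3, -0.0, -0.1]
shift [-6.3, -2.1, 64.1] rv [0.3, -0.0, -0.1]
shift [-16.3, -2.1, 64.1] rv [0.3, -0.0, -0.1]
tcp in dial frame [-29.3  34.5  81.1] F dial [-0.2 -0.  -0.5]
```

Emit:
move_arm(targets=[[[-6, -2, 35], [0.3, 0, 0], -1], [[-6, -2, 50], [0.3, 0, 0], -1], [[-6, -2, 60], [0.3, 0, 0], -1], [[-6, -2, 64], [0.3, 0, 0], -1], [[-6, -2, 64], [0.3, 0, 0], -1], [[-6, -2, 64], [0.3, 0, 0], -1]])

```text
time: 2.22
tool_pos: [0.5103, 0.1895, 0.113]
ee_rot: [3.071, 0.253, 2.755]
wrist_force: [0.0, -0.1, -0.6]
width: 0.0007
```

Run:
```python
from h import *
delta(goal(75,24,5,17),goal(75,24,0,17),*[goal(75-a,24,0,17) for a in(5,10,15,20)]);dframe()
im=viewer.snapshot("scene"); cv2.imwrite("pics/s2.png",cv2.resize(im[200:310,270:410,::-1],None,fx=5,fy=5,interpolation=cv2.INTER_CUBIC))
```

```text
t 2.23 pos [0.5103 0.1895 0.113 ] F [ 0.  -0.1 -0.6] w 0.001
shift [-8.9, 0.5, 0.4] rv [0.0, 0.0, -0.2]
shift [-13.9, 0.6, 0.4] rv [0.0, 0.0, -0.2]
shift [-16.1, 1.9, 0.4] rv [0.0, 0.0, 4.8]
shift [-18.3, 3.0, 0.4] rv [0.0, 0.0, 9.8]
shift [-20.7, 3.9, 0.4] rv [0.0, 0.0, 14.8]
shift [-23.1, 4.6, 0.4] rv [0.0, 0.0, 19.8]
tcp in dial frame [-22.8  30.4  17.4] F dial [-0.1 -0.1 -0.6]
```

View pics/s2.png

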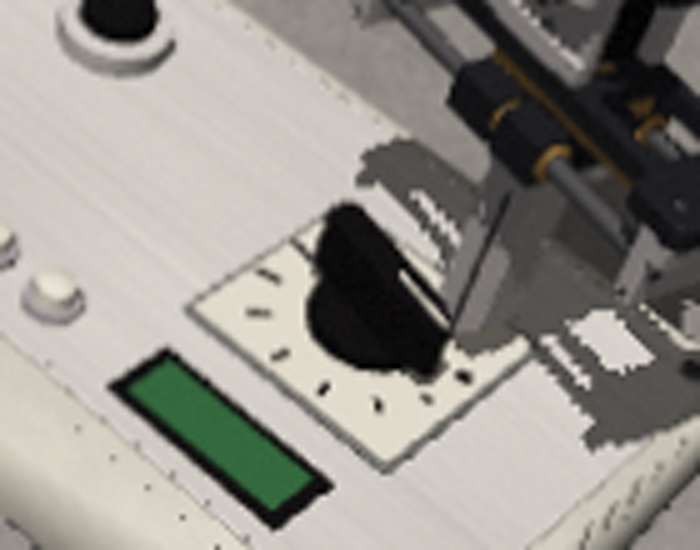

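The crop shows the fingertips beside the nose on its front-left side (crop ~(465,320)), at the right height and clear of the handle. I'll make contact and begin the first click.

Emit:
move_arm(targets=[[[-7, 0.5, 0.4], [0, 0, 0], -1], [[-11, 0.5, 0.4], [0, 0, 0], -1], [[-14, 0.6, 0.4], [0, 0, 0], -1], [[-16, 1.9, 0.4], [0, 0, 5], -1], [[-18.3, 3, 0.4], [0, 0, 10], -1], [[-18.3, 3, 0.4], [0, 0, 10], -1]])

```text
time: 3.02
tool_pos: [0.527, 0.186, 0.1162]
ee_rot: [3.029, 0.234, 2.577]
wrist_force: [-3.3, 1.7, 0.6]
width: 0.0003
```

Run:
```python
from h import *
delta(*[goal(75-a,24,0,17) for a in(10,15,20,25,30,35,40)]);dframe()
im=viewer.snapshot("scene"); cv2.imwrite("pics/s3.png",cv2.resize(im[200:310,270:410,::-1],None,fx=5,fy=5,interpolation=cv2.INTER_CUBIC))
```

```text
t 3.02 pos [0.527  0.186  0.1162] F [-3.3  1.7  0.6] w 0.0
shift [-1.2, 0.3, -0.9] rv [-0.0, -0.1, -0.1]
shift [-3.4, 1.6, -0.9] rv [-0.0, -0.1, 4.9]
shift [-5.6, 2.7, -0.9] rv [-0.0, -0.1, 9.9]
shift [-8.0, 3.6, -0.9] rv [-0.0, -0.1, 14.9]
shift [-10.4, 4.3, -0.9] rv [-0.0, -0.1, 19.9]
shift [-12.9, 4.8, -1.0] rv [-0.0, -0.1, 24.9]
shift [-15.4, 5.1, -1.0] rv [-0.1, -0.1, 29.9]
tcp in dial frame [-5.6 28.8 16.1] F dial [-3.2  1.3  1.5]
```

View pics/s3.png

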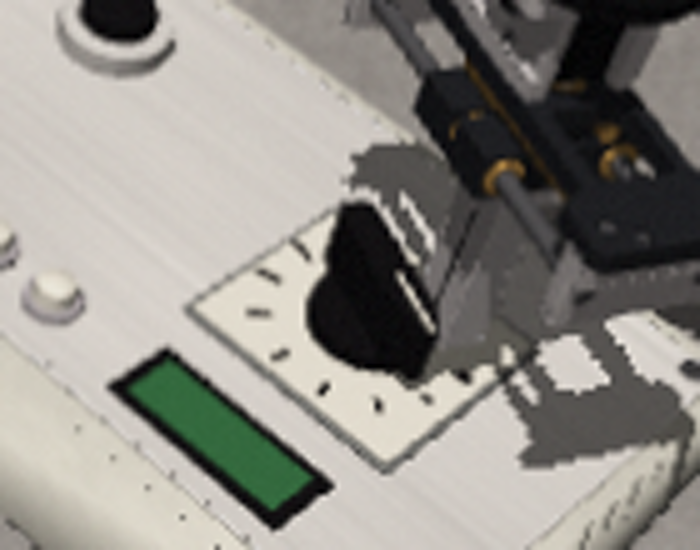

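The finger is on the flank with about 3.6 N, and the handle has moved a few degrees within its notch. I'll push on past the half-way point.

Emit:
move_arm(targets=[[[-3.4, 1.6, -0.5], [0, 0, 5], -1], [[-5.6, 2.7, -0.5], [0, 0, 10], -1], [[-6.8, 3.2, -0.5], [0, 0, 12.5], -1], [[-6.8, 3.2, -0.5], [0, 0, 12.5], -1], [[-6.8, 3.2, -0.5], [0, 0, 12.5], -1]])

```text
time: 3.7
tool_pos: [0.5341, 0.185, 0.1183]
ee_rot: [2.981, 0.205, 2.356]
wrist_force: [-3.0, 3.1, -1.6]
width: 0.0007
```

Run:
```python
from h import *
delta(*[goal(75-a,24,0,17) for a in(22.5,30,37,45,52)]);dframe()
im=viewer.snapshot("scene"); cv2.imwrite("pics/s4.png",cv2.resize(im[200:310,270:410,::-1],None,fx=5,fy=5,interpolation=cv2.INTER_CUBIC))
```

```text
t 3.7 pos [0.5341 0.185  0.1183] F [-3.   3.1 -1.6] w 0.001
shift [0.0, 0.2, -0.7] rv [-0.1, -0.1, -0.1]
shift [-3.3, 2.1, -0.7] rv [-0.1, -0.1, 7.4]
shift [-6.5, 3.5, -0.7] rv [-0.1, -0.1, 14.4]
shift [-10.4, 4.5, -0.7] rv [-0.1, -0.1, 22.4]
shift [-13.9, 5.0, -0.7] rv [-0.1, -0.1, 29.4]
tcp in dial frame [ 1.8 28.6 16.3] F dial [-3.6  2.7 -0.7]
```

View pics/s4.png

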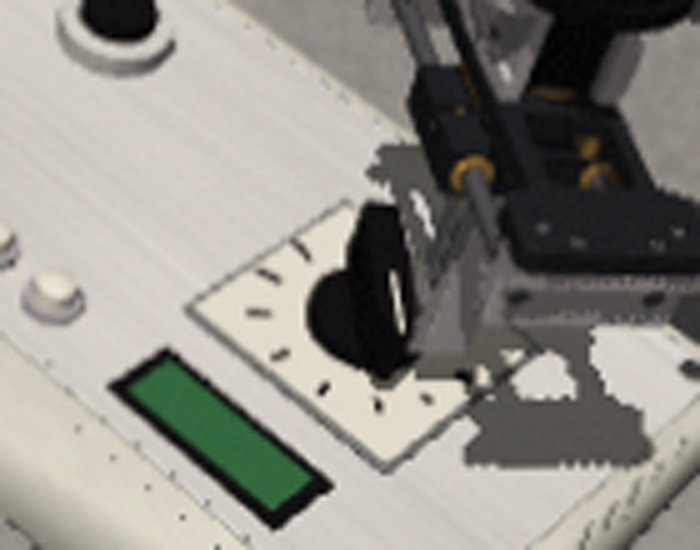

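The crop shows the handle clearly turned, with the white line now at (391,268)-(401,332). I'll work out its angle from that, and the previous one for comparison.

```bash
cat >> h.py <<'E'
def lineang(e):
    q=[FM.T@(onplane("scene",(270+(x+.5)/5-.5,200+(y+.5)/5-.5),DC+.036*FM[:,2],FM[:,2])-DC)*1e3 for x,y in e]; d=q[0]-q[1]
    print(np.round(q,1).tolist(),"ang",np.degrees(np.arctan2(d[1],d[0])).round(1))
def whiteline(im,lo=None):
    "white streak inside the black bar: bright pixels near the bar-top plane, r<34 mm"
    g=cv2.resize(im,None,fx=5,fy=5,interpolation=cv2.INTER_CUBIC)
E
python3 - <<'E'
from h import *
for e in ([(447,332),(400,272)],[(433,330),(398,272)],[(401,332),(391,268)]): lineang(e)
# projected direction of step strokes in the crop
for k in range(8):
    a=np.radians(105-30*k); print(k,((proj("scene",DC+FM@np.array([44*np.cos(a),44*np.sin(a),0])/1e3)[0]-[270,200]+.5)*5-.5).round(0))
E
```

```text
[[10.0, 36.2, 36.0], [-0.3, 5.4, 36.0]] ang 71.5
[[13.7, 32.2, 36.0], [0.4, 4.9, 36.0]] ang 64.0
[[24.8, 25.3, 36.0], [0.9, 1.9, 36.0]] ang 44.4
0 [464. 381.]
1 [430. 408.]
2 [377. 413.]
3 [319. 396.]
4 [274. 360.]
5 [254. 316.]
6 [264. 277.]
7 [300. 253.]
```

The handle has clicked into step 2 (about 45°); the finger's contact leads its nominal angle by about 5°. For step 3 I'll aim the finger at 30°.

Emit:
move_arm(targets=[[[-3.3, 2.1, -0.7], [0, 0, 7.4], -1], [[-6.5, 3.5, -0.7], [0, 0, 14.4], -1], [[-10.4, 4.5, -0.7], [0, 0, 22.4], -1], [[-10.4, 4.5, -0.7], [0, 0, 22.4], -1], [[-10.4, 4.5, -0.7], [0, 0, 22.4], -1]])

```text
time: 4.38
tool_pos: [0.5451, 0.1805, 0.1224]
ee_rot: [2.914, 0.13, 1.967]
wrist_force: [0.2, 2.5, -2.0]
width: 0.0003
```

Run:
```python
from h import *
delta(*[goal(a,24,0,17) for a in(30,20,10,0,-5)]);dframe()
im=viewer.snapshot("scene"); cv2.imwrite("pics/s5.png",cv2.resize(im[200:310,270:410,::-1],None,fx=5,fy=5,interpolation=cv2.INTER_CUBIC))
```

```text
t 4.38 pos [0.5451 0.1805 0.1224] F [ 0.2  2.5 -2. ] w 0.0
shift [1.0, -0.7, 0.3] rv [0.0, 0.0, 0.1]
shift [-3.5, 1.7, 0.3] rv [0.0, 0.0, 10.1]
shift [-8.2, 3.3, 0.3] rv [0.0, 0.0, 20.1]
shift [-13.2, 4.0, 0.3] rv [0.0, 0.0, 30.1]
shift [-15.7, 4.1, 0.3] rv [0.0, 0.0, 35.1]
tcp in dial frame [13.9 25.4 17.3] F dial [-0.6  2.5 -2. ]
```

View pics/s5.png

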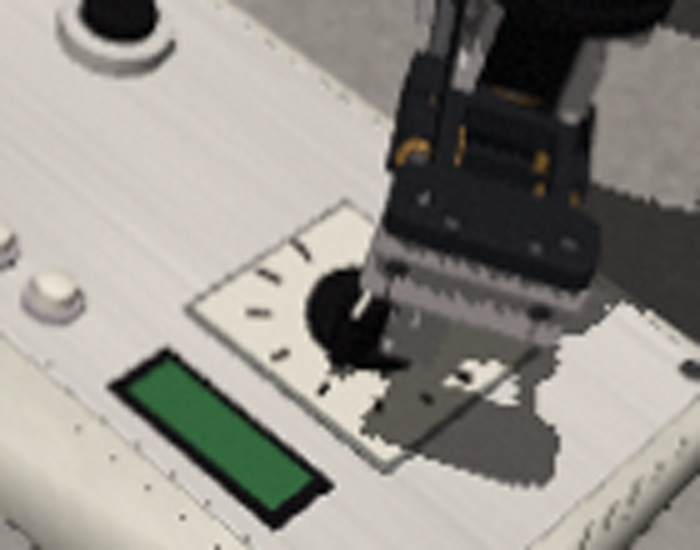

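The crop shows the white line's outer end at about (354,319), with the gripper hiding the rest. The nose has clearly moved on. I'll get its angle from the outer end.

Run:
```python
from h import *
lineang([(354,319),(368,295)])
# predicted outer end (r=34) per angle
for a in (30,22,15,8,0,-15,-30,-45):
    t=np.radians(a); print(a,*[((proj("scene",DC+FM@np.array([r*np.cos(t),r*np.sin(t),36])/1e3)[0]-[270,200]+.5)*5-.5).round(0) for r in(6,36)])
```

```text
[[34.5, 10.0, 36.0], [20.0, 5.4, 36.0]] ang 17.6
30 [387. 274.] [376. 328.]
22 [385. 274.] [363. 323.]
15 [383. 273.] [352. 318.]
8 [381. 272.] [342. 312.]
0 [379. 271.] [331. 305.]
-15 [377. 268.] [314. 289.]
-30 [375. 265.] [303. 271.]
-45 [374. 262.] [297. 253.]
```

The handle is at about 15°, which is step 3. The next push is to step 4.

Emit:
move_arm(targets=[[[-3.5, 1.7, 0.3], [0, 0, 10], -1], [[-8.2, 3.3, 0.3], [0, 0, 20], -1], [[-13.2, 4, 0.3], [0, 0, 30], -1], [[-13.2, 4, 0.3], [0, 0, 30], -1], [[-13.2, 4, 0.3], [0, 0, 30], -1]])

```text
time: 5.05
tool_pos: [0.554, 0.1697, 0.1254]
ee_rot: [2.878, 0.001, 1.459]
wrist_force: [-0.5, 0.5, 0.8]
width: 0.0002
```

Run:
```python
from h import *
delta(*[goal(a,24,0,17) for a in(0,-10,-20,-30,-33)]);dframe()
im=viewer.snapshot("scene"); cv2.imwrite("pics/s6.png",cv2.resize(im[200:310,270:410,::-1],None,fx=5,fy=5,interpolation=cv2.INTER_CUBIC))
```

```text
t 5.05 pos [0.554  0.1697 0.1254] F [-0.5  0.5  0.8] w 0.0
shift [0.4, -0.4, 0.5] rv [0.1, 0.1, 0.1]
shift [-4.0, 2.0, 0.6] rv [0.1, 0.0, 10.1]
shift [-8.8, 3.6, 0.6] rv [0.1, 0.0, 20.1]
shift [-13.8, 4.3, 0.6] rv [0.1, 0.0, 30.1]
shift [-15.3, 4.4, 0.6] rv [0.1, 0.0, 33.1]
tcp in dial frame [24.4 15.6 17.5] F dial [-0.3  0.5  0.9]
```

View pics/s6.png

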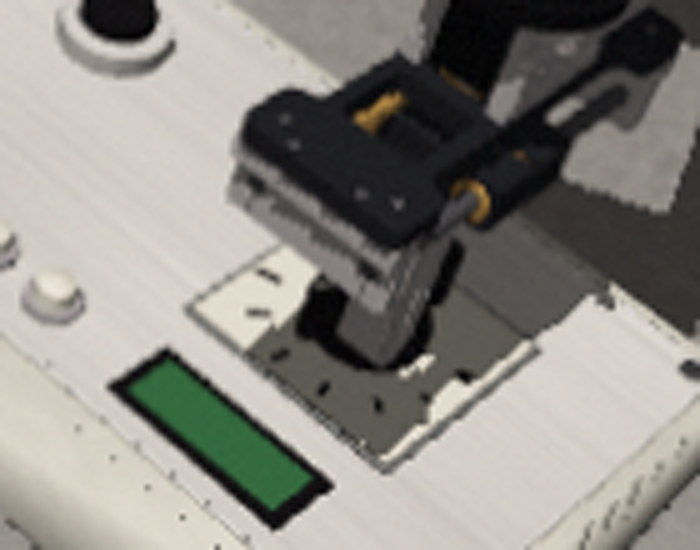

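The nose now points to crop left (~(310,300)), with the tail at (450,270). That agrees with step 4, and the finger is unloaded. Next is the last click, to step 5, then I'll back off along the tool's +x and lift.

Emit:
move_arm(targets=[[[-4, 2, 0.5], [0, 0, 10], -1], [[-8.8, 3.6, 0.5], [0, 0, 20], -1], [[-13.8, 4.3, 0.5], [0, 0, 30], -1], [[-13.8, 4.3, 0.5], [0, 0, 30], -1], [[-13.8, 4.3, 0.5], [0, 0, 30], -1]])

```text
time: 5.72
tool_pos: [0.5564, 0.1556, 0.1257]
ee_rot: [2.913, -0.129, 0.951]
wrist_force: [0.6, 1.0, 0.1]
width: 0.0002
```

Run:
```python
from h import *
delta(goal(-30,24,0,17),goal(-30,24,18,17),goal(-30,24,18,90));dframe()
```

```text
t 5.72 pos [0.5564 0.1556 0.1257] F [0.6 1.  0.1] w 0.0
shift [0.2, 0.5, -0.2] rv [0.0, 0.0, 0.1]
shift [18.2, 0.5, -0.2] rv [0.0, 0.0, 0.1]
shift [18.1, 0.5, -73.2] rv [0.0, 0.0, 0.1]
tcp in dial frame [28.3  1.9 16.8] F dial [ 0.5  1.1 -0. ]
```

The force is low. I'll back off the same side, lift, and go over to above the start button so the dial can be seen.

Emit:
move_arm(targets=[[[10, 0.5, 0], [0, 0, 0], -1], [[18, 0.5, 0], [0, 0, 0], -1], [[18, 0.5, -20], [0, 0, 0], -1], [[18, 0.5, -50], [0, 0, 0], -1], [[18, 0.5, -73], [0, 0, 0], -1], [[18, 0.5, -73], [0, 0, 0], -1]])

```text
time: 6.48
tool_pos: [0.5494, 0.1731, 0.2008]
ee_rot: [2.911, -0.133, 0.949]
wrist_force: [0.7, 1.1, 0.8]
width: 0.0003
```

```bash
cat >> h.py <<'E'
START=np.array([-45.2,-180.3,15.])
def sgoal(h,th=-30):
    A=goal(th,0,0,0)[1]; return DC+FM@(START+[0,0,h])/1e3,A
E
python3 - <<'E'
from h import *
delta(sgoal(75),sgoal(40)); dframe()
im=viewer.snapshot("top"); cv2.imwrite("pics/t7.png",im[:,:,::-1])
E
```

```text
t 6.47 pos [0.5494 0.1731 0.2008] F [0.7 1.1 0.8] w 0.0
shift [-214.3, 26.5, 1.1] rv [0.1, -0.2, -0.0]
shift [-214.4, 26.4, 36.1] rv [0.1, -0.2, -0.0]
tcp in dial frame [39.2 18.5 91.7] F dial [0.8 1.2 0.6]
```

Emit:
move_arm(targets=[[[-60, 7, 0], [0, 0, 0], -1], [[-120, 14, 0], [0, 0, 0], -1], [[-180, 21, 0], [0, 0, 0], -1], [[-214, 26.5, 1], [0, 0, 0], -1], [[-214, 26.5, 20], [0, 0, 0], -1], [[-214, 26.5, 36], [0, 0, 0], -1], [[-214, 26.5, 36], [0, 0, 0], -1], [[-214, 26.5, 36], [0, 0, 0], -1]])

```text
time: 7.52
tool_pos: [0.4542, -0.0163, 0.1416]
ee_rot: [2.915, -0.129, 0.949]
wrist_force: [-1.3, -0.1, 0.2]
width: 0.0005
```

Run:
```python
from h import *
delta(sgoal(40),sgoal(3),sgoal(-6),sgoal(-8)); dframe()
im=viewer.snapshot("scene"); cv2.imwrite("pics/s8.png",cv2.resize(im[170:310,250:410,::-1],None,fx=4.2,fy=4.2,interpolation=cv2.INTER_CUBIC))
```

```text
t 7.53 pos [ 0.4542 -0.0163  0.1416] F [-1.3 -0.1  0.2] w 0.0
shift [0.9, 1.4, -1.6] rv [-0.1, 0.0, -0.0]
shift [1.0, 1.4, 35.4] rv [-0.1, 0.0, -0.0]
shift [1.0, 1.4, 44.4] rv [-0.1, 0.0, -0.0]
shift [1.0, 1.4, 46.4] rv [-0.1, 0.0, -0.0]
tcp in dial frame [ -46.9 -180.4   53.4] F dial [-1.2 -0.2  0.5]
```

View pics/s8.png

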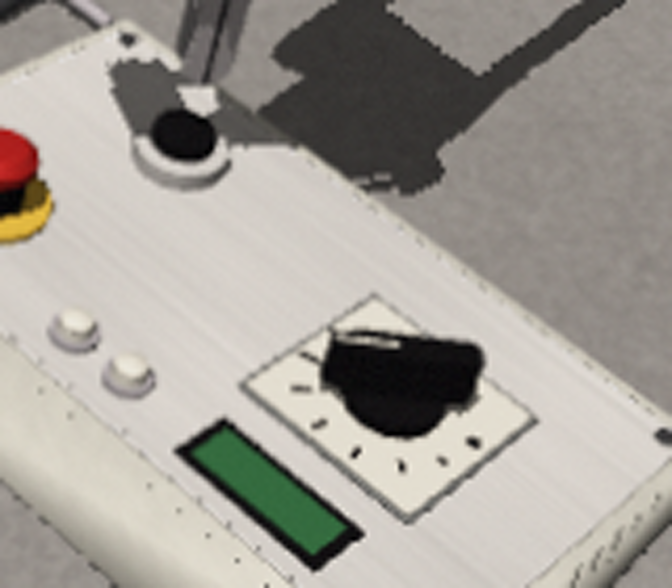

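The dial is clear in the crop. The white line runs (335,333)-(398,345), matching the prediction for step 5 at -45° (the neighbours at -15° and -75° are far off). The finger stands over the button at about (185,130). Now to lower onto the button.

Emit:
move_arm(targets=[[[1, 1.4, 20], [0, 0, 0], -1], [[1, 1.4, 32], [0, 0, 0], -1], [[1, 1.4, 37], [0, 0, 0], -1], [[1, 1.4, 41], [0, 0, 0], -1], [[1, 1.4, 41], [0, 0, 0], -1], [[1, 1.4, 41], [0, 0, 0], -1]])

```text
time: 8.32
tool_pos: [0.4657, -0.0176, 0.1052]
ee_rot: [2.914, -0.13, 0.948]
wrist_force: [-9.9, 1.2, 13.6]
width: 0.0005
```

```bash
python3 -c "
from h import *
delta(sgoal(-6)); dframe()"
```

```text
t 8.32 pos [ 0.4657 -0.0176  0.1052] F [-9.9  1.2 13.6] w 0.001
shift [0.1, -0.2, 6.3] rv [-0.0, 0.0, -0.0]
tcp in dial frame [ -45.1 -180.5   15.3] F dial [-6.2  0.1 15.7]
```

15.7 N at a height where the button should barely be touched doesn't fit its 5 N spring. I'll check the face height with the console's edges and look closely.

Run:
```python
from h import *
for nm,(x,y) in dict(RL=(45,27),FL=(25,428),RR=(742,97),FR=(690,492)).items():
    p=onplane("top",(170+(x+.5)/4-.5,135+(y+.5)/4-.5),DC-.003*FM[:,2],FM[:,2]); print(nm,p.round(4))
im=viewer.snapshot("scene"); cv2.imwrite("pics/s9.png",cv2.resize(im[165:235,250:340,::-1],None,fx=8,fy=8,interpolation=cv2.INTER_CUBIC))
```

```text
RL [0.666  0.2544 0.1314]
FL [0.4384 0.2806 0.07  ]
RR [ 0.6209 -0.1409  0.1313]
FR [ 0.3958 -0.1139  0.0705]
```

View pics/s9.png

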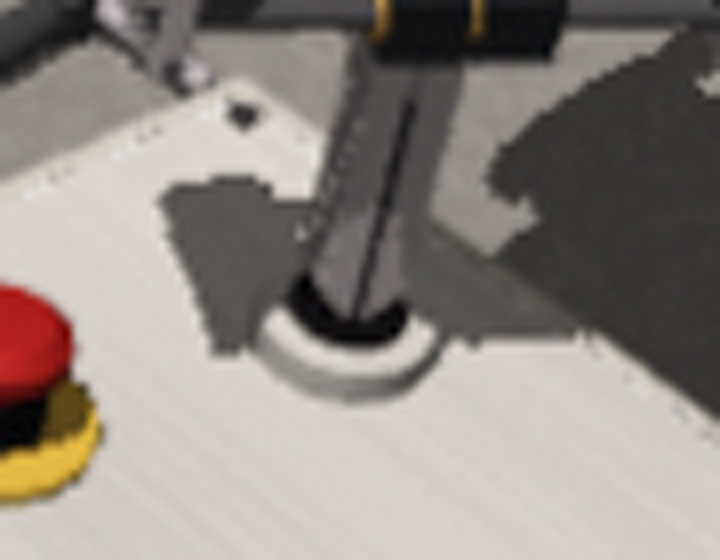

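The edge check gives 70 and 131 mm, so the face height is right. The crop shows the finger centred on the button, whose lower edge at (350,347) looks nearly level with the collar. I'll project the out and in outlines to see which matches.

Run:
```python
from h import *
px=lambda P:(proj("scene",P)-[250,165]+.5)*8-.5
c=np.linspace(0,2*np.pi,120)
D=lambda q:DC+(FM@np.atleast_2d(q).T).T/1e3
for nm,r,h in(("btn out",17,15),("btn in",17,9),("collar top",25,9),("collar base",25,-3)):
    p=px(D(START*[1,1,0]+np.c_[r*np.cos(c),r*np.sin(c),h+0*c])); print(nm,"x",p[:,0].min().round(),p[:,0].max().round(),"ymin/max",p[:,1].min().round(),p[:,1].max().round())
o=status.get_obs(); Q=R.from_euler("xyz",o["ee_rot"]).as_matrix(); P=np.array(o["tool_pos"])
for dx in(8,-8): print("seam foot dx",dx,px(P+Q@np.array([dx,0,0])/1e3).round(), "6mm lower",px(P+Q@np.array([dx,0,6])/1e3).round())
print(o["time"],np.round(o["wrist_force"],1),(FM.T@np.array(o["wrist_force"])).round(1),np.round(o["wrist_torque"],2))
```

```text
btn out x 286.0 410.0 ymin/max 257.0 338.0
btn in x 282.0 405.0 ymin/max 274.0 355.0
collar top x 253.0 434.0 ymin/max 256.0 375.0
collar base x 245.0 424.0 ymin/max 289.0 408.0
seam foot dx 8 [[356. 315.]] 6mm lower [[352. 332.]]
seam foot dx -8 [[339. 277.]] 6mm lower [[335. 294.]]
8.375 [-11.2   2.2  13.3] [-7.5  1.  15.8] [0.23 1.51 0.06]
```

The button's outline matches "in" (ymax 347 against 349 in and 332 out, after the collar's offset), and 15 N is well past the 5 N spring. The tip may sit about 1 to 2 mm front of centre. I'll press slightly more with a small shift up the slope to make sure it's on the stop.

Emit:
move_arm(targets=[[[0.4, 0.7, 1], [0, 0, 0], -1], [[0.8, 1.3, 2], [0, 0, 0], -1], [[0.8, 1.3, 2], [0, 0, 0], -1], [[0.8, 1.3, 2], [0, 0, 0], -1]])

```text
time: 8.88
tool_pos: [0.466, -0.0177, 0.105]
ee_rot: [2.917, -0.128, 0.948]
wrist_force: [-20.6, 3.4, 23.9]
width: 0.0005
```

```bash
python3 -c "
from h import *
delta(sgoal(-6)); dframe()
im=viewer.snapshot('scene'); np.save('pics/in.npy',im)
g=im[195:216,280:310].max(2)
print('dark rows',[(i+195,int((r<60).sum()),np.where(r<60)[0][[0,-1]]+280) for i,r in enumerate(g) if (r<60).any()])
g=np.load('pics/scene0.npy')[195:216,280:310].max(2)
print('at start',[(i+195,int((r<60).sum()),np.where(r<60)[0][[0,-1]]+280) for i,r in enumerate(g) if (r<60).any()])"
```

```text
t 8.88 pos [ 0.466  -0.0177  0.105 ] F [-20.6   3.4  23.9] w 0.0
shift [-0.0, -0.3, 6.0] rv [-0.2, 0.1, -0.0]
tcp in dial frame [ -44.9 -180.4   15. ] F dial [-13.9   1.1  28.5]
dark rows [(195, 1, array([296, 296])), (196, 1, array([296, 296])), (197, 1, array([296, 296])), (199, 3, array([287, 295])), (200, 4, array([286, 295])), (201, 5, array([286, 295])), (202, 4, array([286, 289])), (203, 9, array([286, 300])), (204, 10, array([287, 300])), (205, 13, array([288, 300])), (206, 11, array([289, 299])), (207, 8, array([291, 298]))]
at start [(196, 2, array([292, 293])), (197, 8, array([289, 296])), (198, 11, array([288, 298])), (199, 13, array([287, 299])), (200, 14, array([287, 300])), (201, 14, array([287, 300])), (202, 15, array([286, 300])), (203, 14, array([287, 300])), (204, 14, array([287, 300])), (205, 13, array([288, 300])), (206, 11, array([289, 299])), (207, 8, array([291, 298]))]
```

The force rose 13 N with only 0.3 mm of motion, so the tip is on something rigid. The dark outline alone doesn't settle it, because the black side wall gives the same lower edge. Lifting in small steps will tell: a pressed button follows the finger for 6 mm, falling from 5 N to 1.5 N.

Emit:
move_arm(targets=[[[-0.4, -0.6, -3], [0, 0, 0], -1], [[-0.8, -1.3, -4], [0, 0, 0], -1], [[-0.8, -1.3, -4], [0, 0, 0], -1], [[-0.8, -1.3, -4], [0, 0, 0], -1]])

```text
time: 9.43
tool_pos: [0.4659, -0.0177, 0.1054]
ee_rot: [2.914, -0.13, 0.948]
wrist_force: [-4.9, 1.8, 7.7]
width: 0.0005
```

Emit:
move_arm(targets=[[[0, 0, -1.5], [0, 0, 0], -1], [[0, 0, -1.5], [0, 0, 0], -1], [[0, 0, -1.5], [0, 0, 0], -1]])

```text
time: 9.8
tool_pos: [0.4656, -0.0177, 0.1061]
ee_rot: [2.914, -0.13, 0.948]
wrist_force: [-1.2, 2.0, 3.9]
width: 0.0007
```

Emit:
move_arm(targets=[[[0, 0, -1.5], [0, 0, 0], -1], [[0, 0, -1.5], [0, 0, 0], -1], [[0, 0, -1.5], [0, 0, 0], -1]])

```text
time: 10.18
tool_pos: [0.4652, -0.0177, 0.1076]
ee_rot: [2.914, -0.13, 0.948]
wrist_force: [-0.7, 2.9, 4.2]
width: 0.0005
```

Emit:
move_arm(targets=[[[0, 0, -1.5], [0, 0, 0], -1], [[0, 0, -1.5], [0, 0, 0], -1], [[0, 0, -1.5], [0, 0, 0], -1]])

```text
time: 10.55
tool_pos: [0.4647, -0.0179, 0.1089]
ee_rot: [2.914, -0.13, 0.948]
wrist_force: [0.4, 1.9, 2.8]
width: 0.0003
```

Emit:
move_arm(targets=[[[0, 0, -1.5], [0, 0, 0], -1], [[0, 0, -1.5], [0, 0, 0], -1], [[0, 0, -1.5], [0, 0, 0], -1]])

```text
time: 10.92
tool_pos: [0.4642, -0.018, 0.1103]
ee_rot: [2.914, -0.129, 0.948]
wrist_force: [0.8, 0.0, 2.0]
width: 0.0005
```

Emit:
move_arm(targets=[[[0, 0, -2], [0, 0, 0], -1], [[0, 0, -2], [0, 0, 0], -1], [[0, 0, -2], [0, 0, 0], -1]])

```text
time: 11.3
tool_pos: [0.4631, -0.0177, 0.1116]
ee_rot: [2.915, -0.129, 0.948]
wrist_force: [-0.1, -0.2, -0.0]
width: 0.0004
```

The force fell smoothly from about 5 N to 2 N, then to 0, over about 6 mm. That is the button's own spring travel: it was fully in and has come back out (its top sits about 5 mm higher than estimated). Now I'll retract and make a last check.

Emit:
move_arm(targets=[[[0, 0, -30], [0, 0, 0], -1], [[0, 0, -70], [0, 0, 0], -1], [[0, 0, -100], [0, 0, 0], -1], [[0, 0, -100], [0, 0, 0], -1], [[0, 0, -100], [0, 0, 0], -1], [[0, 0, -100], [0, 0, 0], -1]])

```text
time: 12.05
tool_pos: [0.4372, -0.0146, 0.2065]
ee_rot: [2.918, -0.128, 0.947]
wrist_force: [0.5, -0.4, 0.4]
width: 0.0006
```

```bash
python3 -c "
from h import *
delta(); im=viewer.snapshot('scene'); cv2.imwrite('pics/s10.png',cv2.resize(im[160:310,170:410,::-1],None,fx=3.3,fy=3.3,interpolation=cv2.INTER_CUBIC))"
```

```text
t 12.05 pos [ 0.4372 -0.0146  0.2065] F [ 0.5 -0.4  0.4] w 0.001
```

View pics/s10.png

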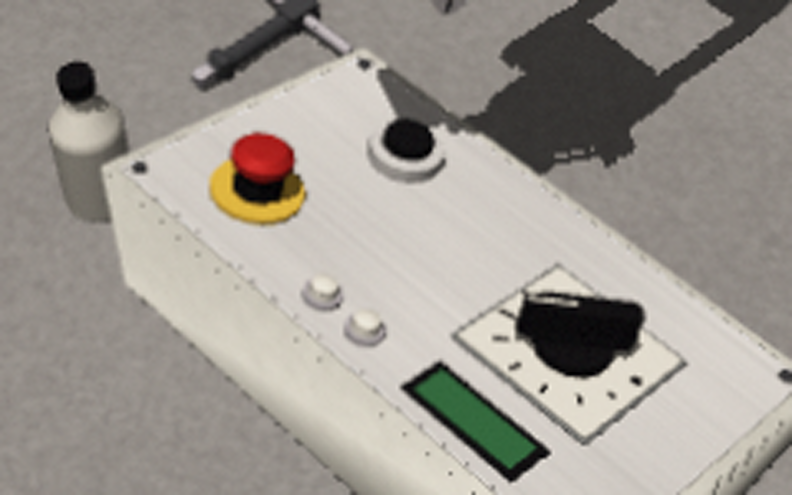

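The last picture shows the white line at (527,296)-(577,303). The start button is out at (408,140), and the e-stop, oiler and chuck key are untouched. One numeric check of the angle, then I hand in.

Run:
```python
from h import *
import h
from bench import order
c=lambda x,y:((170+x/3.3-270)*5,(160+y/3.3-200)*5)
angs=[]
for dz in(0,.004):
    h.DC=DC+dz*FM[:,2]; lineang([c(527,296),c(577,303)])
    q=FM.T@(onplane("scene",(170+527/3.3,160+296/3.3),h.DC+.036*FM[:,2],FM[:,2])-h.DC); a=np.degrees(np.arctan2(q[1],q[0])); print(a); angs.append(a)
if all(abs(a+45)<13 for a in angs): print("close",order.close_job())
```

```text
[[23.1, -26.8, 36.0], [2.6, -5.2, 36.0]] ang -46.6
-47.78727006925143
[[27.1, -24.9, 36.0], [6.8, -3.3, 36.0]] ang -46.6
-40.96189235654849
the job is handed in; nothing more can be done
close None
```

The speed selector now stands at step 5, and the start button was pressed fully in and let come out again. The job is handed in at about 12 s on the robot's clock, with no verdict reported.

- **Selector:** It started at step 1. I pushed it clockwise with the shut fingertips on its left flank only, one click at a time, through steps 2, 3 and 4 to step 5. The last picture gives the white line an angle of about -47° (step 5 is -45°; the nearest other steps are 30° away).
- **Start button:** I pressed it until the force reached about 30 N with almost no further movement. On a slow lift it followed the finger, and the force fell from about 5 N to 0 over roughly 6 mm, which matches its full spring travel.
- **Surroundings:** The last picture shows the start button out, and the emergency stop, oil bottle and chuck key where they were. The bushing was outside that picture, but the arm never went down near it. The arm was clear of everything at hand-in.

**Checks that disagreed:**
- The button's top turned out about 5 mm higher than I had estimated from the images, so its force came on earlier than expected. The slow lift settled that it had been pressed.
- The image outline of the button while it was pressed did not show clearly whether it was in.
- Step 4 was only partly visible behind the gripper when I checked it.

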